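Light up the flower block

ROBOT

A 6-joint arm with a two-finger parallel gripper is mounted at the origin on the work surface. World frame = base frame: x ahead of the robot, y to its left, z up, the work surface at z = 0. Lengths are in m, angles in rad, forces in N, time in s.
With the tool pointing down it reaches from about 0.35 to 0.975 m from the base axis. Payload 4.9 kg.
Tool frame: the origin (TCP) lies at the very end of the fingers, on their centre line; the grasp point (between the pads) lies 19 mm behind it; x points along the fingers, y is the direction in which the jaws open and shut, and the axes are right-handed (so a half turn about x gives the same grasp; the last joint's range is limited). The gripper opens to 85 mm and grips with 20 to 120 N. Pads are 22 mm wide; open, the fingers measure 114 mm over their backs; the gripper's body (76 mm by 85 mm) begins 54 mm behind the grasp point. The pads swing forward as they close: fully open they stand 13 mm farther back than shut.
Start: joints at [1.084, 0.053, 1.613, -0, 1.476, -0.119], TCP at [0.225, 0.583, 0.231] pointing down, gripper open.
Joint ranges: [-3.01, 3.01], [-1.01, 2.22], [0.06, 2.58], [-1.02, 4.17], [0.09, 2.62], [-3.14, 3.14]. Speed limits (rad/s): [2.57, 2.57, 3.14, 3.14, 3.14, 3.14].

INTERFACE

Orientations are given as a rotation vector (axis times angle).
In Python, from station import ctrl, get_image, calibration, finish_job, search_frame, cut_out, mark_of gives the robot as it stands. The module is installed in compiled form; this text tells all that it offers.
- The arm moves only by the tool arm_command, never from a script. Its argument "plan" is a list that holds one entry, the list of rows, each a list of 7 numbers: the shift along the tool's x, y, z in m, then the turn, a rotation vector about the tool's x, y, z in degrees, then the finger opening in m, from 0 to 0.0854. A call has 1 to 20 rows; each row shifts and turns the pose as measured when the row begins, along the tool's axes as they then stand; what a row does not reach is not made up. A row lasts 1/12 s, in which the tool goes at most 41.7 mm and 7.16 degrees, less where a joint would pass 70% of its speed; a pose out of reach is approached as far as the arm can. A call with a gripper value outside its range is refused whole. The fingers move at their own pace and stop on an object; "squeeze" is the grip in N (left out, the last holds). Time passes only in rows, so rows that do not move let the fingers close. It gives the time, the measured TCP pose, the force and the opening at its end, in the units of the state.
- ctrl.get_obs(): the state, without advancing time (a new reading comes with each control period).
- get_image(name): name is "scene" or "top"; returns the picture (400x640x3 uint8, red, green, blue); there is no depth.
- calibration(name): a dict with "fx", "fy", "cx", "cy" (pixels), "cam_to_world" (4x4, takes a point from camera to world coordinates). Camera axes: x right, y down, z forward; pixel columns grow to the right and rows downward; lengths in m; the calibration is good to about 2 mm. A picture is of the moment at which its call begins. calibration takes no time and is no camera call.
- finish_job(): hands the job in, once; it reports no verdict.
Trained networks look in the newest picture that a camera, given by its name, has taken for a name from the list of things; names that differ only in an ending like _2 or _b are one class to them, and where a whole thing is asked for, a point or a joint stands for the part that bears it (a point fixed in the world has none). Each returns a list of dicts, best first, with "conf" (0 to 1); they miss things now and then, are a little off and sometimes report something else, mostly with a low value. They report only what shows in the picture. A call takes as long as a camera call. They do not tell look-alikes from the thing itself.
- search_frame(camera, thing): "at" ([x, y, z] in m, in the coordinates of the camera as it stood for that picture, good to about 4 mm: the middle of the surface that is visible of it).
- cut_out(camera, thing): "mask" (400x640 bool, what is visible of it).
- mark_of(camera, thing): "at" ([x, y, z] in m, in the coordinates of the camera as it stood for that picture, good to about 4 mm: a listed point, or the origin of a listed thing).
The state is a dict: "t": time; "q": joint angles; "dq": joint speeds; "effort": joint torques, N m; "tool_pos": TCP position; "tool_rot": TCP orientation; "contact_force": force on the tool from outside, world axes, zero at the start; "wrist_torque": the same for the moment, N m; "opening": finger opening in m.
Only numpy, scipy, OpenCV 4.12 (cv2) and the standard library are available. Lean on these libraries where they do the work, as an engineer would, in place of code of your own. Each camera call takes 0.05 s, during which the arm holds its last target. There are 200 camera calls.

TASK

Lift the flower block out of its wooden rack by its narrow ends, stand it upright on the table, let go and take it again by its broad faces, then set it down gently, upright, in the display bay of the light stand between the two end walls. Then roll the stand's brightness wheel by its edge with light strokes of one fingertip or the shut fingers, feeling for its rim first because its height is not known, until the pale pointer stands between the two prongs of the brass clip. Leave the bottles and other things where they are.

Things in the scene. Friction and masses are not known exactly. Their poses are not given: they have to be found in the camera images.
- block_mid (a point): centre (half-way up) of the loose flower block: an upright clear block with wood foot and wood cap and pink flowers inside, 64 long (its x axis) x 40 thick (its y axis) x 60 mm tall (z up), about 0.2 kg. Narrow ends look along its x, broad faces along its y. At the start it stands in the rack with its broad faces flanked by the rack's walls, its underside 8 mm above the table. Half a turn makes no difference to it.
- rack: fixed light-wood rack, origin under its centre on the table: floor 8 mm thick, two walls along its x axis (70 mm long, 8 mm thick, 46 mm apart along its y, tops 74 mm above the table, higher than the block); open at both x ends. The table about 0.44 m ahead of the robot, near its centre line (a flat paper sheet), is clear of things.
- lamp: fixed grey light stand, origin on the table under its middle, 130 mm along its x; along its y it has the low display bay at the +y end (top 25 mm above the table, y 0 to 150 mm) and the control head at the -y end (top panel 45 mm above the table, y 0 to -140 mm).
- dock_floor (a point): centre of the display bay's floor (25 mm above the table), axes as the light stand. Two aluminium end walls stand at y +-35 to +-41 mm from it (44 mm wide along x), rising 66 mm above the floor; two lips 6 mm high at x +-23 to +-28 mm. So the block goes in with its long x axis along the stand's y, about 3 mm free all round; its centre is then 30 mm above this point.
- slot (a point): centre of the slot (44 mm along x, 14 mm along y) in the control head's top panel, at panel height, axes as the light stand. The black ribbed thumbwheel, radius 20 mm, 10 mm thick, axle along y, stands in it with its highest point straight above this point, 5 to 12 mm above the panel: how much is not known and must be felt. Its axle is sprung: it yields about 1 mm per 4 N and up to 6 mm.
- wheel (a joint): angle of the thumbwheel, 0 to 4 rad. It grows when its top rolls to the stand's +x; it keeps its place when left (rim drag 1 to 2 N).
- pointer_mid (a point): middle of the pale pointer, a 3 mm thin upright fin that sticks up a few mm through the black scale strip, on top of the control head 52 mm to the +y side of the wheel. It moves to the stand's +x by 20 mm per rad of the wheel (as far as the wheel's rim moves); it is geared to the wheel and cannot be touched. Only its place along the strip matters.
- clip_mid (a point): point half-way between the two prongs (14 mm apart along the stand's x) of the brass clip on the scale strip, axes as the light stand.
- bottle_a: bystander: tapered glass bottle, 60 mm across the foot, 160 mm tall, origin under its centre
- bottle_b: bystander: tapered glass bottle, 60 mm across the foot, 140 mm tall, origin under its centre
- jar: bystander: glass jar, 60 mm across, 75 mm tall, origin under its centre
- carton: bystander: cardboard box 70 x 90 x 50 mm, origin under its centre
- tweezers: bystander: steel tweezers lying flat, 150 mm long along its x, origin in its middle
- dish: bystander: small white bowl, 70 mm across, 30 mm tall, origin under its centre
- cork: bystander: cork, 30 mm across, 25 mm tall, origin under its centre
Things that resemble listed ones, but are neither listed nor needed, are in the scene too. Leave any purple look-alike of the part that bears block_mid alone.

How it is judged:
By the outcome, as a careful person would: the job done as asked, in the order asked, and still so for the second after the job is handed in, with the robot touching nothing.
It also fails if it takes over 72 s, if anything falls off the work surface, if the arm or the gripper's body presses on something with over 40 N, if the wrist force passes 120 N, or if a joint passes its speed limit or range.

## Working session

There is one attempt and no reset: what is moved stays moved. The work goes in short steps, Python scripts to look and compute and a tool call to move; the robot and the scene stay as the last step left them, time stands still between calls to the robot, and variables do not carry over. Pictures are saved under pics/ and viewed, about 8 in all and at most 12, crops included, and the job is handed in when it is done.

Besides the shell and the picture viewer there is one more tool, called as a command line: name --argument value ..., lists and objects as JSON in quotes. arm_command: Moves the arm, as the interface text tells. Its arguments: {"type":"object","properties":{"plan":{"type":"array","items":{"type":"array","items":{"type":"array","items":{"type":"number"}}}},"squeeze":{"type":"number"}},"required":["plan"]}

```bash
mkdir -p pics; cat > h.py <<'E'
import numpy as np, cv2
from station import ctrl,get_image,calibration,finish_job,search_frame,cut_out,mark_of
def w(cam,p):
    T=np.array(calibration(cam)["cam_to_world"]); return (T@np.r_[p,1])[:3]
def px(cam,P):
    c=calibration(cam);T=np.linalg.inv(np.array(c["cam_to_world"]));p=T@np.r_[P,1]
    return np.array([c["fx"]*p[0]/p[2]+c["cx"],c["fy"]*p[1]/p[2]+c["cy"]])
def ray(cam,u,v,z):
    c=calibration(cam);T=np.array(c["cam_to_world"]);d=T[:3,:3]@[(u-c["cx"])/c["fx"],(v-c["cy"])/c["fy"],1]
    o=T[:3,3];return o+d*(z-o[2])/d[2]
def st():
    s=ctrl.get_obs();print("t%.2f"%s["t"],np.round(s["tool_pos"],4),np.round(s["tool_rot"],3),"F",np.round(s["contact_force"],2),"op",round(float(s["opening"]),4))
E
python3 - <<'E'
from h import *
np.set_printoptions(precision=4,suppress=True)
st()
a=get_image("scene");b=get_image("top")
cv2.imwrite("pics/s0.png",a[:,:,::-1]);cv2.imwrite("pics/t0.png",b[:,:,::-1])
for c in("scene","top"):
  print(c,np.array(calibration(c)["cam_to_world"]),calibration(c)["fx"])
  for n in("block_mid","rack","lamp","dock_floor","slot","pointer_mid","clip_mid"):
    for r in mark_of(c,n)[:3]: P=w(c,r["at"]);print(n,round(r["conf"],2),P,px(c,P))
st()
E
```

```text
t0.00 [0.2244 0.5827 0.2301] [ 0.287  1.552 -0.29 ] F [-0.12 -0.27 -0.15] op 0.0853
scene [[ 0.8417  0.3066 -0.4445  1.0554]
 [ 0.54   -0.482   0.69   -0.8547]
 [-0.0027 -0.8208 -0.5713  0.7757]
 [ 0.      0.      0.      1.    ]] 520.5157830657811
block_mid 0.93 [ 0.5572 -0.2432  0.0375] [280.0948 275.0081]
block_mid 0.82 [ 0.4406 -0.2434  0.0304] [236.6047 257.3215]
block_mid 0.71 [ 0.4933 -0.3431  0.028 ] [224.2079 296.0506]
rack 0.63 [ 0.5575 -0.2473  0.0004] [279.897  289.3235]
lamp 0.87 [ 0.5434  0.2643 -0.0013] [385.9087 176.4671]
lamp 0.37 [ 0.5563 -0.2458 -0.001 ] [279.8956 289.1687]
dock_floor 0.7 [0.5481 0.3442 0.0268] [400.8523 155.8652]
slot 0.84 [0.5274 0.1696 0.0469] [365.0978 175.5934]
clip_mid 0.52 [0.5615 0.2176 0.0489] [385.2544 170.4474]
top [[-0.0258 -0.9983  0.0514  0.4308]
 [-0.9997  0.0257 -0.0018  0.0112]
 [ 0.0004 -0.0514 -0.9987  1.5403]
 [ 0.      0.      0.      1.    ]] 509.6192901430511
block_mid 0.89 [ 0.4379 -0.2438  0.0326] [403.4581 221.3212]
block_mid 0.62 [ 0.5612 -0.2477  0.0392] [403.7121 179.5085]
rack 0.74 [ 0.5584 -0.247  -0.0013] [401.2681 181.6494]
lamp 0.66 [ 0.5381  0.2676 -0.0031] [231.8947 192.7205]
dock_floor 0.85 [0.5472 0.347  0.0255] [203.6128 189.737 ]
pointer_mid 0.68 [ 0.6976 -0.3022 -0.0006] [417.8426 135.6596]
clip_mid 0.34 [0.5586 0.2246 0.0408] [243.8665 184.4566]
clip_mid 0.34 [ 0.5607 -0.2476  0.0363] [403.5127 179.7837]
t0.80 [0.2247 0.5832 0.2313] [ 0.289  1.551 -0.289] F [ 0.96 -0.29 -0.06] op 0.0858
```

View pics/s0.png

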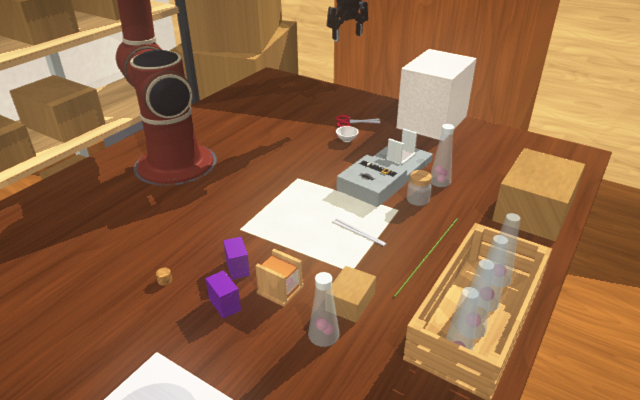

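View pics/t0.png

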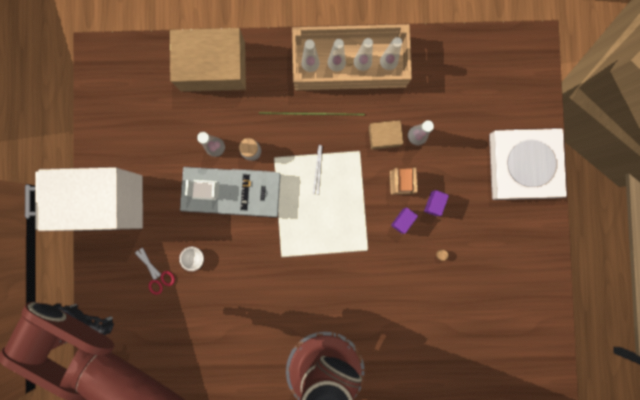

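Candidates for block_mid: the block in the rack at scene (280,275), and two purple blocks at (236,257) and (224,296). The racked one with the wood cap fits, because the purple ones are look-alikes. I'll confirm that in one enlarged montage.

```bash
python3 - <<'E'
from h import *
a=cv2.imread("pics/s0.png");b=cv2.imread("pics/t0.png")
def cr(i,x,y,W,H):return cv2.resize(i[y:y+H,x:x+W],(400,300),interpolation=cv2.INTER_CUBIC)
cv2.imwrite("pics/m.png",np.vstack([np.hstack([cr(a,240,237,80,60+8-8),cr(b,370,150,80,60)]),np.hstack([cr(a,330,120,120,90),cr(b,172,150,120,90)])]))
E
```

```text
(no output)
```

View pics/m.png

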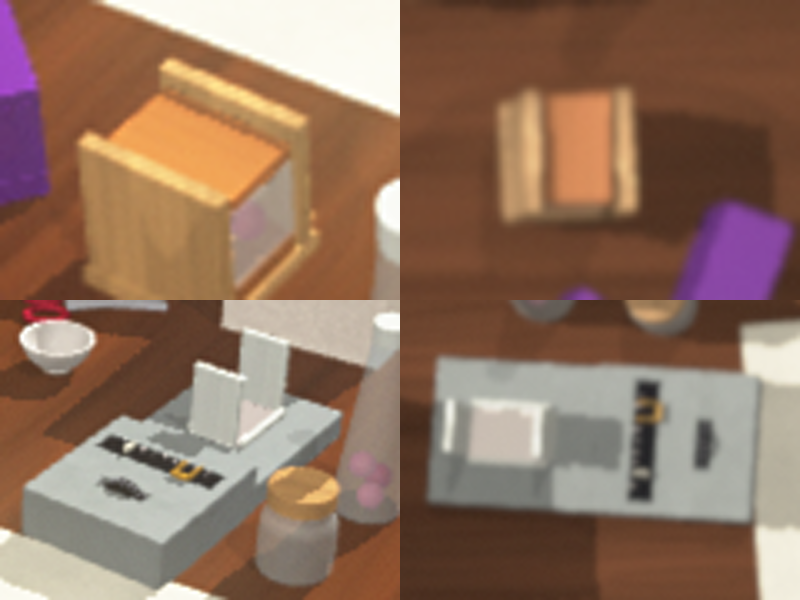

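The montage confirms the target: the orange-capped block with pink flowers stands in the rack at scene (280,275) and top (407,180). On the lamp in the top view, the pointer is at about (244,201), the clip at about (249,182) and the wheel at about (264,193). The wheel therefore has to roll to +x.

```bash
cat >> h.py <<'E'
from scipy.spatial.transform import Rotation as Rn
def go(P,ydir_deg=None):
    """print total shift in tool axes and turn about tool x needed to reach TCP P with jaw line at world angle"""
    s=ctrl.get_obs();R=Rn.from_rotvec(s["tool_rot"]).as_matrix()
    cur=np.degrees(np.arctan2(R[1,1],R[0,1]))
    print("shift mm",np.round(R.T@(np.array(P)-s["tool_pos"])*1e3,1),"jaw now %.1f"%cur,"xaxis",np.round(R[:,0],3),"yz",np.round(R[:2,1:],3).tolist())
    if ydir_deg is not None:
        d=(ydir_deg-cur+90)%180-90; print("turn about tool x deg %.1f"%(-d))
E
python3 - <<'E'
from h import *
from scipy.optimize import least_squares
for c,f in(("scene","pics/s0.png"),("top","pics/t0.png")):
    i=cv2.imread(f);h=cv2.cvtColor(i,cv2.COLOR_BGR2HSV)
    u,v=(280,268) if c=="scene" else (406,180)
    m=cv2.inRange(h,(5,120,150),(14,255,255));k=np.zeros_like(m);k[v-25:v+25,u-25:u+25]=1;m*=k
    n,l,s,ce=cv2.connectedComponentsWithStats(m);j=1+np.argmax(s[1:,4])
    ys,xs=np.where(l==j);P=np.array([ray(c,x,y,.068)[:2] for x,y in zip(xs,ys)])*1e3
    print(c,s[j],P.mean(0),cv2.minAreaRect(P.astype(np.float32)))
# clicked rack-wall / lamp points (top crop px)
T=lambda x,y:(370+x/5-.4,150+y/5-.4)
for p in((522,93),(545,93),(615,90),(637,90),(522,220),(545,205),(615,212),(637,212)): print(p,np.round(ray("top",*T(p[0]-400,p[1]),.074)*1e3,1))
S=lambda x,y:(240+x/5-.4,237+y/5-.4)
for p in((80,137),(227,207),(165,62),(310,118)): print("scene wall",p,np.round(ray("scene",*S(*p),.074)*1e3,1))
L=lambda x,y:(172+(x-400)/3.333-.35,150+(y-300)/3.333-.35)
for n,p,z in(("TL",(435,357),.025),("TR",(760,377),.045),("BR",(752,522),.045),("BL",(428,503),.025),("wheel",(706,445),.053),("ptr",(641,471),.048),("clip",(655,408),.048)): print(n,np.round(ray("top",*L(*p),z)*1e3,1))
go([.559,-.247,.2],5)
E
```

```text
scene [255 254  43  25 244] [ 560.61020623 -239.52725275] ((555.958984375, -251.71316528320312), (50.86680603027344, 76.37164306640625), 89.41471099853516)
top [398 168  16  23 304] [ 560.36161314 -248.98206491] ((560.1090087890625, -248.17364501953125), (43.706241607666016, 64.00150299072266), 88.52593231201172)
(522, 93) [ 591.7 -214.8   74. ]
(545, 93) [ 591.4 -228.1   74. ]
(615, 90) [ 592.1 -268.6   74. ]
(637, 90) [ 591.7 -281.3   74. ]
(522, 220) [ 518.2 -212.3   74. ]
(545, 205) [ 526.5 -225.9   74. ]
(615, 212) [ 521.4 -266.1   74. ]
(637, 212) [ 521.1 -278.8   74. ]
scene wall (80, 137) [ 521.7 -274.2   74. ]
scene wall (227, 207) [ 594.8 -275.    74. ]
scene wall (165, 62) [ 522.5 -219.2   74. ]
scene wall (310, 118) [ 592.7 -215.5   74. ]
TL [617.7 410.2  25. ]
TR [590.1 118.   45. ]
BR [462.2 127.8  45. ]
BL [487. 418.  25.]
wheel [530.6 166.1  53. ]
ptr [509.5 224.2  48. ]
clip [564.7 210.9  48. ]
shift mm [  31.3 -654.5  610.4] jaw now 68.9 xaxis [ 0.  0. -1.] yz [[0.36, 0.933], [0.933, -0.36]]
turn about tool x deg 63.9
```

arm_command --plan '[[[0, 0, 0, 6.9, 0, 0, 0.085], [0, 0, 0, 6.9, 0, 0, 0.085], [0, 0, 0, 6.9, 0, 0, 0.085], [0, 0, 0, 6.9, 0, 0, 0.085], [0, 0, 0, 6.9, 0, 0, 0.085], [0, 0, 0, 6.9, 0, 0, 0.085], [0, 0, 0, 6.9, 0, 0, 0.085], [0, 0, 0, 6.9, 0, 0, 0.085], [0, 0, 0, 6.9, 0, 0, 0.085], [0, 0, 0, 6.9, 0, 0, 0.085], [0, 0.015, 0.035, 0, 0, 0, 0.085], [0, 0.015, 0.035, 0, 0, 0, 0.085], [0, 0.015, 0.035, 0, 0, 0, 0.085], [0, 0.015, 0.035, 0, 0, 0, 0.085], [0, 0.015, 0.035, 0, 0, 0, 0.085], [0, 0.015, 0.035, 0, 0, 0, 0.085], [0, 0.015, 0.035, 0, 0, 0, 0.085], [0, 0.015, 0.035, 0, 0, 0, 0.085], [0, 0.015, 0.035, 0, 0, 0, 0.085], [0, 0.015, 0.035, 0, 0, 0, 0.085]]]'

```text
t: 2.47
tool_pos: [0.3596, 0.2181, 0.2302]
tool_rot: [1.239, 1.191, -1.233]
contact_force: [0.5, -0.2, 0.4]
opening: 0.0851
```

```bash
python3 -c "
from h import *
st();go([.557,-.246,.2],-.5)"
```

```text
t2.47 [0.3596 0.2181 0.2302] [ 1.239  1.191 -1.233] F [ 0.49 -0.23  0.41] op 0.0851
shift mm [ 29.7 214.2 456.6] jaw now -2.1 xaxis [ 0.003  0.002 -1.   ] yz [[0.999, -0.037], [-0.037, -0.999]]
turn about tool x deg -1.6
```

arm_command --plan '[[[0.002, 0.0165, 0.035, -0.1, 0, 0, 0.085], [0.002, 0.0165, 0.035, -0.1, 0, 0, 0.085], [0.002, 0.0165, 0.035, -0.1, 0, 0, 0.085], [0.002, 0.0165, 0.035, -0.1, 0, 0, 0.085], [0.002, 0.0165, 0.035, -0.1, 0, 0, 0.085], [0.002, 0.0165, 0.035, -0.1, 0, 0, 0.085], [0.002, 0.0165, 0.035, -0.1, 0, 0, 0.085], [0.002, 0.0165, 0.035, -0.1, 0, 0, 0.085], [0.002, 0.0165, 0.035, -0.1, 0, 0, 0.085], [0.002, 0.0165, 0.035, -0.1, 0, 0, 0.085], [0.002, 0.0165, 0.035, -0.1, 0, 0, 0.085], [0.002, 0.0165, 0.035, -0.1, 0, 0, 0.085], [0.002, 0.012, 0.025, -0.1, 0, 0, 0.085], [0, 0, 0.005, 0, 0, 0, 0.085], [0, 0, 0, 0, 0, 0, 0.085]]]'

```text
t: 3.72
tool_pos: [0.5643, -0.2707, 0.2077]
tool_rot: [1.236, 1.186, -1.212]
contact_force: [0.4, 0.7, 0.6]
opening: 0.0852
```

```bash
python3 -c "
from h import *
st();go([.557,-.246,.030],-.5)"
```

```text
t3.72 [ 0.5643 -0.2707  0.2077] [ 1.236  1.186 -1.212] F [0.36 0.68 0.55] op 0.0852
shift mm [177.5 -11.1 -24.2] jaw now -1.4 xaxis [ 0.018  0.001 -1.   ] yz [[1.0, -0.024], [-0.024, -1.0]]
turn about tool x deg -0.9
```

arm_command --plan '[[[0, -0.007, -0.012, -0.5, 0, -0.5, 0.085], [0, -0.007, -0.012, -0.4, 0, -0.5, 0.085], [0.015, 0, 0, 0, 0, 0, 0.085], [0.02, 0, 0, 0, 0, 0, 0.085], [0.02, 0, 0, 0, 0, 0, 0.085], [0.015, 0, 0, 0, 0, 0, 0.085], [0.01, 0, 0, 0, 0, 0, 0.085], [0, 0, 0, 0, 0, 0, 0.085]]]'

```text
t: 4.38
tool_pos: [0.5468, -0.2326, 0.1237]
tool_rot: [1.208, 1.212, -1.204]
contact_force: [-0.4, -0.1, -0.1]
opening: 0.0849
```

```bash
python3 -c "
from h import *
st();go([.557,-.246,.030],-.5)
a=get_image('scene');b=get_image('top')
cv2.imwrite('pics/m2.png',np.hstack([cv2.resize(a[180:320,220:340],(400,466)),cv2.resize(b[130:235,360:450],(400,466))])[:,:,::-1])"
```

```text
t4.38 [ 0.5468 -0.2326  0.1237] [ 1.208  1.212 -1.204] F [-0.42 -0.13 -0.1 ] op 0.0849
shift mm [93.6 10.1 13.7] jaw now 0.3 xaxis [ 0.001  0.002 -1.   ] yz [[1.0, 0.004], [0.004, -1.0]]
turn about tool x deg 0.8
```

View pics/m2.png

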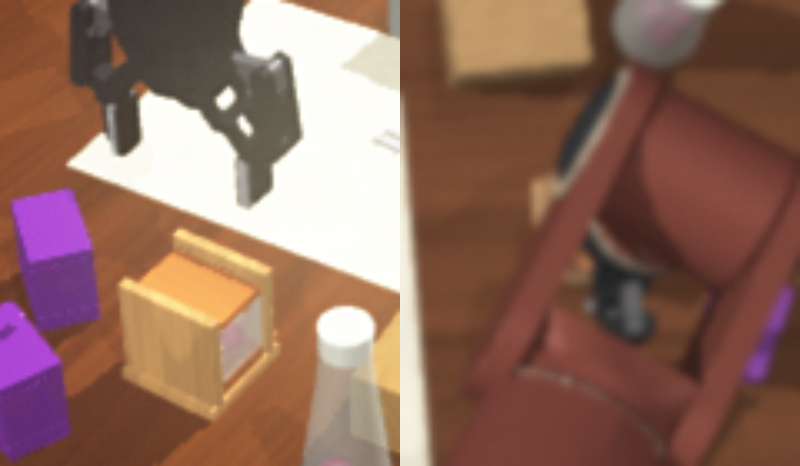

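The picture shows the gripper hanging clear above the rack, with the racked block at crop (195,320). I'll correct laterally, then descend.

arm_command --plan '[[[0, 0.004, 0.005, 0.2, 0, 0, 0.085], [0, 0.003, 0.004, 0.2, 0, 0, 0.085], [0, 0.001, 0.002, 0.2, 0, 0, 0.085], [0, 0, 0, 0, 0, 0, 0.085], [0, 0, 0, 0, 0, 0, 0.085], [0, 0, 0, 0, 0, 0, 0.085]]]'

```text
t: 4.98
tool_pos: [0.5603, -0.2477, 0.1325]
tool_rot: [1.217, 1.193, -1.208]
contact_force: [0.3, -0.5, -0.5]
opening: 0.085
```

```bash
python3 -c "
from h import *
st();go([.557,-.246,.030],-.5)"
```

```text
t4.98 [ 0.5603 -0.2477  0.1325] [ 1.217  1.193 -1.208] F [ 0.3  -0.5  -0.51] op 0.085
shift mm [102.4  -4.7  -2.2] jaw now -0.4 xaxis [ 0.013 -0.005 -1.   ] yz [[1.0, -0.007], [-0.007, -1.0]]
turn about tool x deg 0.1
```

arm_command --plan '[[[0.005, -0.001, -0.001, 0, 0, -0.4, 0.085], [0.012, 0, 0, 0, 0, -0.3, 0.085], [0.012, 0, 0, 0, 0, 0, 0.085], [0.012, 0, 0, 0, 0, 0, 0.085], [0.012, 0, 0, 0, 0, 0, 0.085], [0.01, 0, 0, 0, 0, 0, 0.085], [0.007, 0, 0, 0, 0, 0, 0.085], [0.003, 0, 0, 0, 0, 0, 0.085], [0, 0, 0, 0, 0, 0, 0.085], [0, 0, 0, 0, 0, 0, 0.085]]]'

```text
t: 5.82
tool_pos: [0.5568, -0.2456, 0.0478]
tool_rot: [1.211, 1.209, -1.22]
contact_force: [-0.3, -0.0, 1.2]
opening: 0.0848
```

```bash
python3 -c "
from h import *
st();go([.557,-.246,.030],-.5)"
```

```text
t5.82 [ 0.5568 -0.2456  0.0478] [ 1.211  1.209 -1.22 ] F [-0.32 -0.01  1.2 ] op 0.0848
shift mm [17.8  0.3  0.3] jaw now -0.4 xaxis [-0.006 -0.001 -1.   ] yz [[1.0, -0.008], [-0.008, -1.0]]
turn about tool x deg 0.1
```

arm_command --plan '[[[0.006, 0, 0, 0, 0, 0.2, 0.085], [0.005, 0, 0, 0, 0, 0.2, 0.085], [0.002, 0, 0, 0, 0, 0, 0.085], [0, 0, 0, 0, 0, 0, 0.085], [0, 0, 0, 0, 0, 0, 0.05], [0, 0, 0, 0, 0, 0, 0.05], [0, 0, 0, 0, 0, 0, 0.05], [0, 0, 0, 0, 0, 0, 0.05], [0, 0, 0, 0, 0, 0, 0.05], [0, 0, 0, 0, 0, 0, 0.05]]]' --squeeze 35

```text
t: 6.65
tool_pos: [0.5588, -0.2467, 0.0363]
tool_rot: [1.215, 1.198, -1.212]
contact_force: [-0.2, -0.8, -0.4]
opening: 0.0633
```

```bash
python3 -c "
from h import *
st();go([.44,0,.030],-.5)"
```

```text
t6.65 [ 0.5588 -0.2467  0.0363] [ 1.215  1.198 -1.212] F [-0.22 -0.82 -0.35] op 0.0633
shift mm [   4.6 -120.7 -245.8] jaw now -0.4 xaxis [ 0.006 -0.004 -1.   ] yz [[1.0, -0.008], [-0.008, -1.0]]
turn about tool x deg 0.1
```

arm_command --plan '[[[-0.004, 0, 0, 0, 0, 0, 0.05], [-0.008, 0, 0, 0, 0, 0, 0.05], [-0.012, 0, 0, 0, 0, 0, 0.05], [-0.014, 0, 0, 0, 0, 0, 0.05], [-0.014, 0, 0, 0, 0, 0, 0.05], [-0.014, 0, 0, 0, 0, 0, 0.05], [-0.012, 0, 0, 0, 0, 0, 0.05], [-0.008, 0, 0, 0, 0, 0, 0.05], [-0.004, 0, 0, 0, 0, 0, 0.05], [0, -0.005, -0.012, 0, 0, 0, 0.05], [0, -0.01, -0.02, 0, 0, 0, 0.05], [0, -0.01, -0.022, 0, 0, 0, 0.05], [0, -0.01, -0.022, 0, 0, 0, 0.05], [0, -0.01, -0.022, 0, 0, 0, 0.05], [0, -0.01, -0.022, 0, 0, 0, 0.05], [0, -0.01, -0.022, 0, 0, 0, 0.05], [0, -0.01, -0.022, 0, 0, 0, 0.05], [0, -0.005, -0.012, 0, 0, 0, 0.05], [0, -0.003, -0.005, 0, 0, 0, 0.05], [0, 0, 0, 0, 0, 0, 0.05]]]'

```text
t: 8.32
tool_pos: [0.4645, -0.0506, 0.1279]
tool_rot: [1.214, 1.21, -1.219]
contact_force: [0.3, -0.5, -2.1]
opening: 0.0632
```

```bash
python3 -c "
from h import *
st();go([.44,0,.030],0)"
```

```text
t8.32 [ 0.4645 -0.0506  0.1279] [ 1.214  1.21  -1.219] F [ 0.25 -0.53 -2.13] op 0.0632
shift mm [ 98.1 -24.4 -50.3] jaw now -0.5 xaxis [-0.005  0.002 -1.   ] yz [[1.0, -0.009], [-0.009, -1.0]]
turn about tool x deg -0.5
```

arm_command --plan '[[[0.004, -0.006, -0.012, 0, 0, 0.2, 0.05], [0.008, -0.006, -0.012, 0, 0, 0.1, 0.05], [0.01, -0.005, -0.012, 0, 0, 0, 0.05], [0.012, -0.003, -0.006, 0, 0, 0, 0.05], [0.012, 0, 0, 0, 0, 0, 0.05], [0.012, 0, 0, 0, 0, 0, 0.05], [0.01, 0, 0, 0, 0, 0, 0.05], [0.006, 0, 0, 0, 0, 0, 0.05], [0.003, 0, 0, 0, 0, 0, 0.05], [0, 0, 0, 0, 0, 0, 0.05], [0, 0, 0, 0, 0, 0, 0.05]]]'

```text
t: 9.23
tool_pos: [0.4423, -0.0063, 0.0422]
tool_rot: [1.218, 1.205, -1.219]
contact_force: [-0.1, -0.8, -3.2]
opening: 0.0634
```

```bash
python3 -c "
from h import *
st();go([.44,0,.029],0)"
```

```text
t9.23 [ 0.4423 -0.0063  0.0422] [ 1.218  1.205 -1.219] F [-0.07 -0.83 -3.24] op 0.0634
shift mm [13.2 -2.4 -6.3] jaw now -0.7 xaxis [-0.002  0.    -1.   ] yz [[1.0, -0.012], [-0.012, -1.0]]
turn about tool x deg -0.7
```

arm_command --plan '[[[0.004, 0, 0, 0, 0, 0, 0.05], [0.003, 0, 0, 0, 0, 0, 0.05], [0.002, 0, 0, 0, 0, 0, 0.05], [0.001, 0, 0, 0, 0, 0, 0.05], [0, 0, 0, 0, 0, 0, 0.05]]]'

```text
t: 9.65
tool_pos: [0.4445, -0.007, 0.0335]
tool_rot: [1.22, 1.2, -1.217]
contact_force: [-0.0, 0.6, -2.1]
opening: 0.0633
```

```bash
python3 -c "
from h import *
st()"
```

```text
t9.65 [ 0.4445 -0.007   0.0335] [ 1.22   1.2   -1.217] F [-0.01  0.58 -2.14] op 0.0633
```

arm_command --plan '[[[0.002, 0, 0, 0, 0, 0, 0.05], [0.001, 0, 0, 0, 0, 0, 0.05], [0.001, 0, 0, 0, 0, 0, 0.05], [0.001, 0, 0, 0, 0, 0, 0.05], [0, 0, 0, 0, 0, 0, 0.05]]]'

```text
t: 10.07
tool_pos: [0.4451, -0.0071, 0.0286]
tool_rot: [1.22, 1.199, -1.216]
contact_force: [-0.4, 0.3, -2.5]
opening: 0.0634
```

```bash
python3 -c "
from h import *
st()"
```

```text
t10.07 [ 0.4451 -0.0071  0.0286] [ 1.22   1.199 -1.216] F [-0.42  0.25 -2.46] op 0.0634
```

arm_command --plan '[[[0.001, 0, 0, 0, 0, 0, 0.05], [0.001, 0, 0, 0, 0, 0, 0.05], [0.001, 0, 0, 0, 0, 0, 0.05], [0, 0, 0, 0, 0, 0, 0.05]]]'

```text
t: 10.4
tool_pos: [0.4461, -0.0072, 0.0288]
tool_rot: [1.22, 1.2, -1.217]
contact_force: [0.1, 1.1, -2.7]
opening: 0.0634
```

```bash
python3 -c "
from h import *
st()"
```

```text
t10.40 [ 0.4461 -0.0072  0.0288] [ 1.22   1.2   -1.217] F [ 0.06  1.15 -2.66] op 0.0634
```

arm_command --plan '[[[0.002, 0, 0, 0, 0, 0, 0.05], [0.002, 0, 0, 0, 0, 0, 0.05], [0.001, 0, 0, 0, 0, 0, 0.05]]]'

```text
t: 10.65
tool_pos: [0.4473, -0.0073, 0.0284]
tool_rot: [1.218, 1.202, -1.218]
contact_force: [-0.2, -0.1, -0.9]
opening: 0.0634
```

```bash
python3 -c "
from h import *
st()"
```

```text
t10.65 [ 0.4473 -0.0073  0.0284] [ 1.218  1.202 -1.218] F [-0.18 -0.08 -0.91] op 0.0634
```

arm_command --plan '[[[0.002, 0, 0, 0, 0, 0, 0.05], [0.001, 0, 0, 0, 0, 0, 0.05], [0, 0, 0, 0, 0, 0, 0.085], [0, 0, 0, 0, 0, 0, 0.085], [0, 0, 0, 0, 0, 0, 0.085], [0, 0, 0, 0, 0, 0, 0.085], [0, 0, 0, 0, 0, 0, 0.085], [-0.01, 0, 0, 0, 0, 0, 0.085], [-0.02, 0, 0, 0, 0, 0, 0.085], [-0.025, 0, 0, 0, 0, 0, 0.085], [-0.025, 0, 0, 0, 0, 0, 0.085], [-0.02, 0, 0, 0, 0, 0, 0.085], [-0.01, 0, 0, 0, 0, 0, 0.085], [0, 0, 0, 0, 0, 0, 0.085]]]'

```text
t: 11.82
tool_pos: [0.4472, -0.0072, 0.1444]
tool_rot: [1.218, 1.203, -1.218]
contact_force: [1.0, -0.4, 0.6]
opening: 0.0853
```

```bash
python3 - <<'E'
from h import *
st();a=get_image("scene");cv2.imwrite("pics/s3.png",a[:,:,::-1])
for r in mark_of("scene","block_mid")[:3]: P=w("scene",r["at"]);print(round(r["conf"],2),np.round(P,4),px("scene",P))
go([.447,-.0075,.13],90)
cv2.imwrite("pics/m3.png",cv2.resize(a[150:300,180:380],(800,600))[:,:,::-1])
E
```

```text
t11.82 [ 0.4472 -0.0072  0.1444] [ 1.218  1.203 -1.218] F [ 1.01 -0.39  0.62] op 0.0853
0.95 [ 0.4891 -0.3398  0.0284] [223.68263904 294.0586377 ]
0.83 [ 0.4424 -0.2454  0.0316] [236.56768299 257.70928277]
0.19 [0.6829 0.3141 0.0009] [440.29740035 182.29071162]
shift mm [11.8  1.1  0.5] jaw now -0.7 xaxis [-0.004  0.    -1.   ] yz [[1.0, -0.012], [-0.012, -1.0]]
turn about tool x deg 89.3
```

View pics/m3.png

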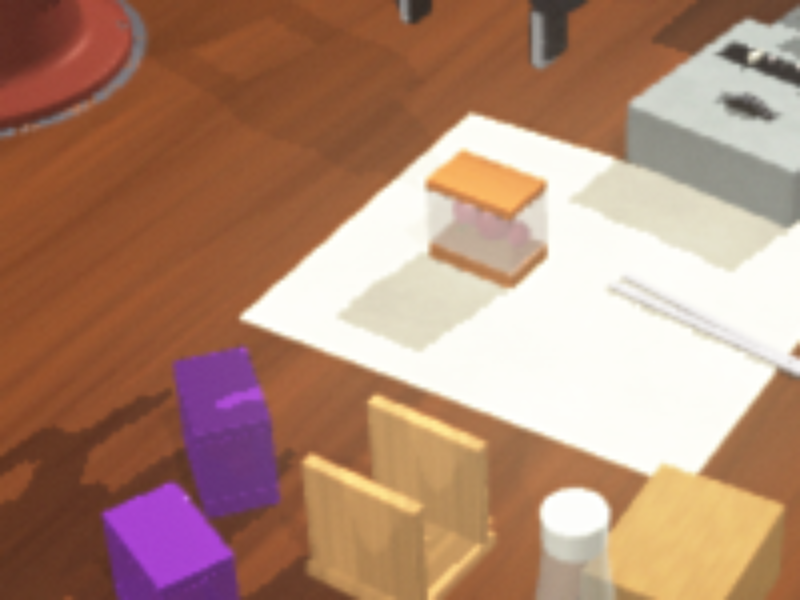

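The picture shows the block upright on the paper at crop (487,220), untouched by the gripper, and the rack empty. Now I turn the jaws and check the camera bias.

arm_command --plan '[[[0, 0, 0, 3, 0, 0, 0.085], [0, 0, 0, 6.9, 0, 0, 0.085], [0, 0, 0, 6.9, 0, 0, 0.085], [0, 0, 0, 6.9, 0, 0, 0.085], [0, 0, 0, 6.9, 0, 0, 0.085], [0, 0, 0, 6.9, 0, 0, 0.085], [0, 0, 0, 6.9, 0, 0, 0.085], [0, 0, 0, 6.9, 0, 0, 0.085], [0, 0, 0, 6.9, 0, 0, 0.085], [0, 0, 0, 6.9, 0, 0, 0.085], [0, 0, 0, 6.9, 0, 0, 0.085], [0, 0, 0, 6.9, 0, 0, 0.085], [0, 0, 0, 6, 0, 0, 0.085], [0, 0, 0, 3, 0, 0, 0.085], [0, 0, 0, 0, 0, 0, 0.085], [0, 0, 0, 0, 0, 0, 0.085]]]'

```text
t: 13.25
tool_pos: [0.4252, -0.0035, 0.1076]
tool_rot: [-2.129, 0.031, 2.264]
contact_force: [1.4, -0.1, 0.5]
opening: 0.0852
```

```bash
python3 - <<'E'
from h import *
st();go([.447,-.0075,.03],89.3)
print(ray("scene",301.35,195.7,.06))
E
```

```text
t13.25 [ 0.4252 -0.0035  0.1076] [-2.129  0.031  2.264] F [ 1.45 -0.13  0.52] op 0.0852
shift mm [ 76.1   3.8 -26.6] jaw now -92.2 xaxis [-0.061  0.011 -0.998] yz [[-0.038, -0.997], [-0.999, 0.037]]
turn about tool x deg -1.5
[ 0.45059318 -0.01112749  0.06      ]
```

arm_command --plan '[[[-0.002, 0, -0.004, -0.5, 1.2, 0.2, 0.085], [-0.002, 0.001, -0.007, -0.5, 1.2, 0.2, 0.085], [-0.002, 0.001, -0.005, -0.3, 0.8, 0.1, 0.085], [0, 0.001, -0.003, 0, 0.2, 0, 0.085], [0, 0, 0, 0, 0, 0, 0.085], [0, 0, 0, 0, 0, 0, 0.085]]]'

```text
t: 13.75
tool_pos: [0.4451, -0.0071, 0.1112]
tool_rot: [-2.218, 0.009, 2.217]
contact_force: [0.3, -0.2, 0.9]
opening: 0.0847
```

```bash
python3 - <<'E'
from h import *
st();go([.447,-.0075,.025],89.3)
E
```

```text
t13.75 [ 0.4451 -0.0071  0.1112] [-2.218  0.009  2.217] F [ 0.33 -0.25  0.93] op 0.0847
shift mm [86.2  0.4 -1.8] jaw now -90.5 xaxis [ 0.001  0.    -1.   ] yz [[-0.008, -1.0], [-1.0, 0.008]]
turn about tool x deg 0.2
```

arm_command --plan '[[[0.005, 0, -0.001, 0, 0, 0, 0.085], [0.012, 0, 0, 0, 0, 0, 0.085], [0.012, 0, 0, 0, 0, 0, 0.085], [0.012, 0, 0, 0, 0, 0, 0.085], [0.012, 0, 0, 0, 0, 0, 0.085], [0.012, 0, 0, 0, 0, 0, 0.085], [0.008, 0, 0, 0, 0, 0, 0.085], [0.005, 0, 0, 0, 0, 0, 0.085], [0.002, 0, 0, 0, 0, 0, 0.085], [0, 0, 0, 0, 0, 0, 0.085], [0, 0, 0, 0, 0, 0, 0.085]]]'

```text
t: 14.67
tool_pos: [0.4483, -0.0075, 0.0276]
tool_rot: [-2.223, 0.009, 2.213]
contact_force: [-1.1, 0.3, -0.4]
opening: 0.0851
```

```bash
python3 - <<'E'
from h import *
st();go([.447,-.0075,.025],89.3)
E
```

```text
t14.67 [ 0.4483 -0.0075  0.0276] [-2.223  0.009  2.213] F [-1.06  0.32 -0.37] op 0.0851
shift mm [2.6 0.  1.3] jaw now -90.4 xaxis [ 0.004 -0.    -1.   ] yz [[-0.008, -1.0], [-1.0, 0.008]]
turn about tool x deg 0.3
```

Close on the broad faces, then lift.

arm_command --plan '[[[0.002, 0, 0, 0, 0, 0, 0.03], [0, 0, 0, 0, 0, 0, 0.03], [0, 0, 0, 0, 0, 0, 0.03], [0, 0, 0, 0, 0, 0, 0.03], [0, 0, 0, 0, 0, 0, 0.03], [0, 0, 0, 0, 0, 0, 0.03], [0, 0, 0, 0, 0, 0, 0.03], [0, 0, 0, 0, 0, 0, 0.03]]]' --squeeze 35

```text
t: 15.33
tool_pos: [0.4498, -0.0077, 0.0276]
tool_rot: [-2.228, 0.009, 2.209]
contact_force: [-0.1, 0.5, 0.2]
opening: 0.0398
```

```bash
python3 - <<'E'
from h import *
st();go([.447,-.0075,.025],89.3)
E
```

```text
t15.33 [ 0.4498 -0.0077  0.0276] [-2.228  0.009  2.209] F [-0.07  0.46  0.22] op 0.0398
shift mm [ 2.6 -0.2  2.9] jaw now -90.4 xaxis [ 0.008 -0.001 -1.   ] yz [[-0.007, -1.0], [-1.0, 0.007]]
turn about tool x deg 0.3
```

arm_command --plan '[[[-0.004, 0, 0, 0, 0, 0, 0.03], [-0.008, 0, 0, 0, 0, 0, 0.03], [-0.014, 0, 0, 0, 0, 0, 0.03], [-0.016, 0, 0, 0, 0, 0, 0.03], [-0.018, 0, 0, 0, 0, 0, 0.03], [-0.018, 0, 0, 0, 0, 0, 0.03], [-0.018, 0, 0, 0, 0, 0, 0.03], [-0.018, 0, 0, 0, 0, 0, 0.03], [-0.014, 0, 0, 0, 0, 0, 0.03], [-0.01, 0, 0, 0, 0, 0, 0.03], [-0.005, 0, 0, 0, 0, 0, 0.03], [0, 0, 0, 0, 0, 0, 0.03]]]'

```text
t: 16.33
tool_pos: [0.4447, -0.0068, 0.1789]
tool_rot: [-2.22, 0.008, 2.216]
contact_force: [0.7, -0.1, -2.2]
opening: 0.0396
```

arm_command --plan '[[[0, 0, 0, -3, 0, 0, 0.03], [0, 0, 0, -5, 0, 0, 0.03], [0, 0, 0, -6, 0, 0, 0.03], [0, 0, 0, -6, 0, 0, 0.03], [0, 0, 0, -6, 0, 0, 0.03], [0, 0, 0, -6, 0, 0, 0.03], [0, 0, 0, -6, 0, 0, 0.03], [0, 0, 0, -6, 0, 0, 0.03], [0, 0, 0, -6, 0, 0, 0.03], [0, 0, 0, -6, 0, 0, 0.03], [0, 0, 0, -6, 0, 0, 0.03], [0, 0, 0, -6, 0, 0, 0.03], [0, 0, 0, -6, 0, 0, 0.03], [0, 0, 0, -5, 0, 0, 0.03], [0, 0, 0, -3, 0, 0, 0.03], [0, 0, 0, 0, 0, 0, 0.03], [0, 0, 0, 0, 0, 0, 0.03]]]'

```text
t: 17.75
tool_pos: [0.433, -0.0048, 0.1585]
tool_rot: [1.253, 1.201, -1.287]
contact_force: [0.1, 0.5, -2.7]
opening: 0.0396
```

```bash
python3 - <<'E'
from h import *
st();go([.546,.345,.19],-5.1)
for n in("bottle_a","jar"):
  for r in mark_of("scene",n)[:4]: print(n,round(r["conf"],2),np.round(w("scene",r["at"]),3))
E
```

```text
t17.75 [ 0.433  -0.0048  0.1585] [ 1.253  1.201 -1.287] F [ 0.05  0.5  -2.69] op 0.0396
shift mm [ -33.    85.2 -357.5] jaw now -4.3 xaxis [-0.033  0.006 -0.999] yz [[0.997, -0.076], [-0.075, -0.997]]
turn about tool x deg 0.8
bottle_a 0.8 [ 0.682  0.316 -0.002]
bottle_a 0.66 [ 0.699 -0.297  0.002]
bottle_a 0.45 [ 0.346  0.39  -0.   ]
jar 0.68 [ 0.668  0.209 -0.   ]
```

arm_command --plan '[[[-0.004, 0.002, -0.008, 0, 0, 0.5, 0.03], [-0.006, 0.004, -0.016, 0.2, 0, 0.5, 0.03], [-0.006, 0.0055, -0.022, 0.2, 0, 0.4, 0.03], [-0.004, 0.0055, -0.024, 0.2, 0, 0.3, 0.03], [-0.002, 0.0055, -0.024, 0, 0, 0.2, 0.03], [0, 0.0055, -0.024, 0, 0, 0, 0.03], [0, 0.0055, -0.024, 0, 0, 0, 0.03], [0, 0.0055, -0.024, 0, 0, 0, 0.03], [0, 0.0055, -0.024, 0, 0, 0, 0.03], [0, 0.0055, -0.024, 0, 0, 0, 0.03], [0, 0.0055, -0.024, 0, 0, 0, 0.03], [0, 0.0055, -0.024, 0, 0, 0, 0.03], [0, 0.0055, -0.024, 0, 0, 0, 0.03], [0, 0.005, -0.02, 0, 0, 0, 0.03], [0, 0.003, -0.012, 0, 0, 0, 0.03], [0, 0.001, -0.005, 0, 0, 0, 0.03], [0, 0, 0, 0, 0, 0, 0.03], [0, 0, 0, 0, 0, 0, 0.03]]]'

```text
t: 19.35
tool_pos: [0.5425, 0.3369, 0.1878]
tool_rot: [1.294, 1.162, -1.269]
contact_force: [0.5, -0.1, -3.2]
opening: 0.0396
```

```bash
python3 - <<'E'
from h import *
st();go([.546,.345,.16],-5.1)
E
```

```text
t19.35 [0.5425 0.3369 0.1878] [ 1.294  1.162 -1.269] F [ 0.46 -0.08 -3.24] op 0.0396
shift mm [27.9  2.4 -8.1] jaw now -5.7 xaxis [ 0.01   0.011 -1.   ] yz [[0.995, -0.098], [-0.098, -0.995]]
turn about tool x deg -0.6
```

arm_command --plan '[[[0.006, 0.001, -0.004, -0.2, 0, -0.2, 0.03], [0.01, 0.001, -0.004, -0.2, 0, -0.2, 0.03], [0.01, 0, -0.003, 0, 0, -0.1, 0.03], [0.01, 0, 0, 0, 0, 0, 0.03], [0.006, 0, 0, 0, 0, 0, 0.03], [0.003, 0, 0, 0, 0, 0, 0.03], [0, 0, 0, 0, 0, 0, 0.03], [0, 0, 0, 0, 0, 0, 0.03], [0, 0, 0, 0, 0, 0, 0.03]]]'

```text
t: 20.1
tool_pos: [0.5442, 0.345, 0.1354]
tool_rot: [1.283, 1.172, -1.279]
contact_force: [0.8, 0.6, -2.4]
opening: 0.0395
```

```bash
python3 - <<'E'
from h import *
st();go([.5463,.348,.13],-5.1)
a=get_image("scene");b=get_image("top");cv2.imwrite("pics/s5.png",a[:,:,::-1]);cv2.imwrite("pics/t5.png",b[:,:,::-1])
k=dict(interpolation=cv2.INTER_CUBIC)
cv2.imwrite("pics/m5.png",np.hstack([cv2.resize(a[100:180,360:440],(560,560),**k),np.zeros((560,240,3),np.uint8)])[:,:,::-1])
E
```

```text
t20.10 [0.5442 0.345  0.1354] [ 1.283  1.172 -1.279] F [ 0.79  0.61 -2.45] op 0.0395
shift mm [ 5.4  1.8 -3.2] jaw now -5.5 xaxis [-0.004  0.008 -1.   ] yz [[0.995, -0.095], [-0.095, -0.995]]
turn about tool x deg -0.4
```

View pics/m5.png

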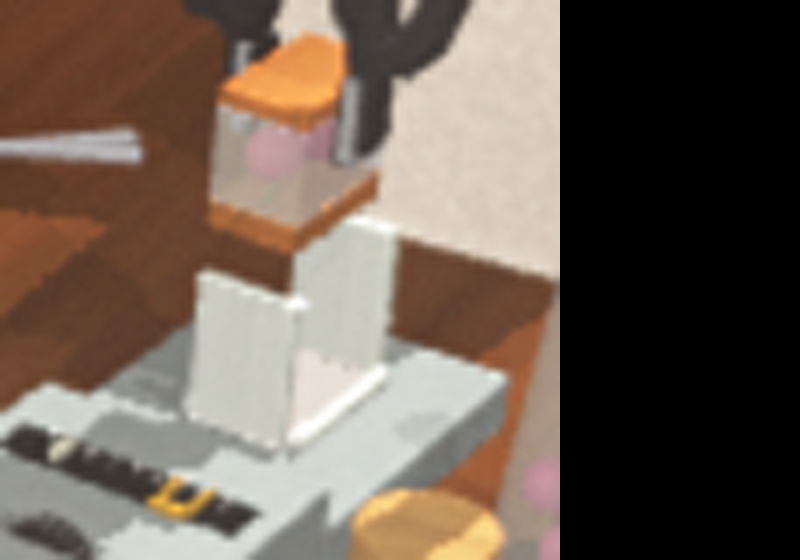

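The picture shows the block hanging upright above the bay, with its bottom front corner at crop (295,252) and the near wall top from (198,270) to (303,300). One unobstructed enlargement of the bay will let me fit its pose.

```bash
python3 - <<'E'
import cv2,numpy as np
a=cv2.imread("pics/s0.png");b=cv2.imread("pics/t0.png");k=dict(interpolation=cv2.INTER_CUBIC)
cv2.imwrite("pics/m6.png",np.hstack([cv2.resize(a[125:175,375:425],(400,400),**k),cv2.resize(b[165:215,178:228],(400,400),**k)]))
E
```

View pics/m6.png

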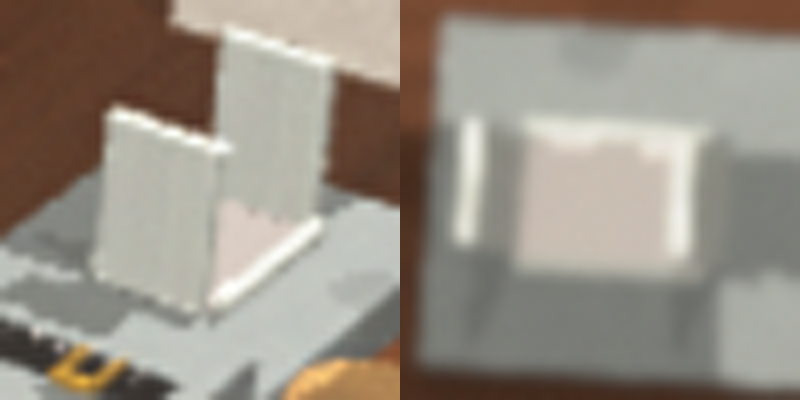

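The enlargement shows, on the left in the scene view, the near wall face with corners (107,112), (218,153), (93,272) and (205,310), and the far wall's top right at (333,65). On the right in the top view, the wall tops are centred at (470,182) and (683,195).

```bash
cat > fit.py <<'E'
from h import *
from scipy.optimize import least_squares
def fit(cam,obs,x0,yaw=None):
    obs=[(np.array(m),np.array(p)) for m,p in obs]
    def pos(t,m): c,s=np.cos(t[2]),np.sin(t[2]);return [t[0]+c*m[0]-s*m[1],t[1]+s*m[0]+c*m[1],m[2]]
    def f(t):
        if yaw is not None:t=[t[0],t[1],yaw]
        return np.concatenate([px(cam,pos(t,m))-p for m,p in obs])
    r=least_squares(f,x0 if yaw is None else x0[:2]);return r.x,np.round(r.fun.reshape(-1,2),1).tolist()
S=lambda x,y,s,ox,oy:(ox+(x+.5)/s-.5,oy+(y+.5)/s-.5)
E
python3 - <<'E'
from fit import *
q=lambda x,y:S(x,y,8,375,125)
D=[((-.022,-.041,.091),q(107,112)),((.022,-.041,.091),q(218,153)),((.022,-.035,.091),q(232,147)),((-.022,-.041,.025),q(93,272)),((.022,-.041,.025),q(205,310)),((.022,.041,.091),q(333,65)),((.022,.035,.091),q(325,70))]
d=fit("scene",D,[.546,.345,-.09]);print("dock scene",d)
d2=fit("scene",D,[.546,.345],-.089);print("dock scene yaw fixed",d2)
print("dock top",ray("top",*S(576.5-400,188.5,8,178,165),.091))
q=lambda x,y:S(x,y,7,360,100)
z=.1354-.0276
# block corners in lamp axes (long = lamp y)
B=[((.02,-.032,z),q(295,252)),((.02,.032,z),q(378,195)),((-.02,-.032,z),q(210,227)),((.02,-.032,z+.06),q(308,130)),((-.02,-.032,z+.06),q(219,92))]
b=fit("scene",B,[.546,.345],-.096);print("block scene",b)
s=ctrl.get_obs()["tool_pos"];e=b[0]-d2[0];c,n=np.cos(-.089),np.sin(-.089)
print("block minus dock world mm",e*1e3,"in lamp axes",np.array([[c,n],[-n,c]])@e*1e3,"block-tcp",(b[0]-s[:2])*1e3)
E
```

```text
dock scene (array([ 0.54582818,  0.34630284, -0.0745006 ]), [[-0.0, 0.1], [0.1, -0.3], [-0.5, -0.5], [0.1, 0.9], [-0.3, 0.9], [0.4, -0.7], [0.3, -0.5]])
dock scene yaw fixed (array([0.54609557, 0.34641449]), [[-0.1, 0.0], [-0.0, -0.4], [-0.7, -0.5], [0.1, 0.7], [-0.4, 0.9], [0.6, -0.6], [0.5, -0.4]])
dock top [0.54706526 0.34373851 0.091     ]
block scene (array([0.54351842, 0.34277337]), [[0.1, 1.1], [0.2, 0.6], [-0.4, 0.4], [0.2, -1.7], [-0.1, -0.4]])
block minus dock world mm [-2.5771491  -3.64111995] in lamp axes [-2.24331701 -3.8557724 ] block-tcp [-0.95504613 -2.43837296]
```

arm_command --plan '[[[0.002, 0.001, -0.002, -0.2, 0, 0, 0.03], [0.002, 0.001, -0.001, -0.1, 0, 0, 0.03], [0, 0, -0.001, 0, 0, 0, 0.03], [0, 0, 0, 0, 0, 0, 0.03], [0, 0, 0, 0, 0, 0, 0.03]]]'

```text
t: 20.62
tool_pos: [0.5483, 0.3501, 0.1339]
tool_rot: [1.283, 1.174, -1.27]
contact_force: [0.1, -0.1, -2.2]
opening: 0.0398
```

```bash
python3 - <<'E'
from h import *
st();go([.5464,.3485,.122],-5)
E
```

```text
t20.62 [0.5483 0.3501 0.1339] [ 1.283  1.174 -1.27 ] F [ 0.05 -0.1  -2.22] op 0.0398
shift mm [11.9 -1.7  1.9] jaw now -5.1 xaxis [ 0.     0.011 -1.   ] yz [[0.996, -0.089], [-0.089, -0.996]]
turn about tool x deg -0.1
```

arm_command --plan '[[[0.003, -0.001, 0.001, 0, 0, 0, 0.03], [0.004, 0, 0, 0, 0, 0, 0.03], [0.003, 0, 0, 0, 0, 0, 0.03], [0.001, 0, 0, 0, 0, 0, 0.03], [0, 0, 0, 0, 0, 0, 0.03], [0, 0, 0, 0, 0, 0, 0.03]]]'

```text
t: 21.12
tool_pos: [0.5468, 0.3491, 0.1215]
tool_rot: [1.282, 1.174, -1.27]
contact_force: [0.2, 0.6, -3.1]
opening: 0.0395
```

```bash
python3 - <<'E'
from h import *
st();go([.5464,.3485,.122],-5)
E
```

```text
t21.12 [0.5468 0.3491 0.1215] [ 1.282  1.174 -1.27 ] F [ 0.17  0.56 -3.08] op 0.0395
shift mm [-0.5 -0.4  0.6] jaw now -5.1 xaxis [-0.    0.01 -1.  ] yz [[0.996, -0.089], [-0.089, -0.996]]
turn about tool x deg -0.1
```

arm_command --plan '[[[0.004, 0, 0.0002, 0, 0, 0, 0.03], [0.006, 0, 0.0002, 0, 0, 0, 0.03], [0.007, 0, 0.0002, 0, 0, 0, 0.03], [0.007, 0, 0.0002, 0, 0, 0, 0.03], [0.007, 0, 0.0002, 0, 0, 0, 0.03], [0.006, 0, 0, 0, 0, 0, 0.03], [0.004, 0, 0, 0, 0, 0, 0.03], [0.002, 0, 0, 0, 0, 0, 0.03], [0, 0, 0, 0, 0, 0, 0.03]]]'

```text
t: 21.87
tool_pos: [0.5459, 0.348, 0.0723]
tool_rot: [1.281, 1.174, -1.273]
contact_force: [-0.5, 0.0, -2.8]
opening: 0.0394
```

```bash
python3 - <<'E'
from h import *
st();go([.5464,.3485,.0526],-5)
E
```

```text
t21.87 [0.5459 0.348  0.0723] [ 1.281  1.174 -1.273] F [-0.47  0.01 -2.75] op 0.0394
shift mm [19.7  0.5 -0.4] jaw now -5.1 xaxis [-0.002  0.009 -1.   ] yz [[0.996, -0.09], [-0.09, -0.996]]
turn about tool x deg -0.1
```

No side force between the walls. On down toward contact.

arm_command --plan '[[[0.003, 0, 0, 0, 0, 0, 0.03], [0.004, 0, 0, 0, 0, 0, 0.03], [0.004, 0, 0, 0, 0, 0, 0.03], [0.003, 0, 0, 0, 0, 0, 0.03], [0.002, 0, 0, 0, 0, 0, 0.03], [0.001, 0, 0, 0, 0, 0, 0.03], [0, 0, 0, 0, 0, 0, 0.03]]]'

```text
t: 22.45
tool_pos: [0.5466, 0.3486, 0.0545]
tool_rot: [1.282, 1.174, -1.271]
contact_force: [-0.4, -0.5, -3.0]
opening: 0.0395
```

```bash
python3 - <<'E'
from h import *
st();go([.5464,.3485,.0526],-5)
E
```

```text
t22.45 [0.5466 0.3486 0.0545] [ 1.282  1.174 -1.271] F [-0.42 -0.52 -2.97] op 0.0395
shift mm [ 1.9 -0.2  0.2] jaw now -5.1 xaxis [-0.001  0.01  -1.   ] yz [[0.996, -0.089], [-0.089, -0.996]]
turn about tool x deg -0.1
```

arm_command --plan '[[[0.0015, 0, 0, 0, 0, 0, 0.03], [0.0015, 0, 0, 0, 0, 0, 0.03], [0.001, 0, 0, 0, 0, 0, 0.03]]]'

```text
t: 22.7
tool_pos: [0.5472, 0.3491, 0.0527]
tool_rot: [1.283, 1.174, -1.27]
contact_force: [-3.1, -1.7, 2.9]
opening: 0.0398
```

```bash
python3 - <<'E'
from h import *
st();go([.5464,.3485,.0526],-5)
E
```

```text
t22.70 [0.5472 0.3491 0.0527] [ 1.283  1.174 -1.27 ] F [-3.06 -1.7   2.87] op 0.0398
shift mm [ 0.1 -0.8  0.7] jaw now -5.1 xaxis [ 0.     0.011 -1.   ] yz [[0.996, -0.089], [-0.089, -0.996]]
turn about tool x deg -0.1
```

Contact is at the expected height. Open, then rise.

arm_command --plan '[[[0, 0, 0, 0, 0, 0, 0.07], [0, 0, 0, 0, 0, 0, 0.07], [0, 0, 0, 0, 0, 0, 0.07], [0, 0, 0, 0, 0, 0, 0.07], [0, 0, 0, 0, 0, 0, 0.07], [0, 0, 0, 0, 0, 0, 0.07], [-0.005, 0, 0, 0, 0, 0, 0.07], [-0.01, 0, 0, 0, 0, 0, 0.07], [-0.015, 0, 0, 0, 0, 0, 0.07], [-0.02, 0, 0, 0, 0, 0, 0.07], [-0.02, 0, 0, 0, 0, 0, 0.07], [-0.02, 0, 0, 0, 0, 0, 0.07], [-0.015, 0, 0, 0, 0, 0, 0.07], [-0.008, 0, 0, 0, 0, 0, 0.07], [0, 0, 0, 0, 0, 0, 0.07]]]'

```text
t: 23.95
tool_pos: [0.5486, 0.3484, 0.1777]
tool_rot: [1.288, 1.171, -1.264]
contact_force: [0.2, 0.5, 0.7]
opening: 0.0699
```

```bash
python3 - <<'E'
from h import *
st();go([.5300,.168,.12],-5)
a=get_image("scene");cv2.imwrite("pics/s7.png",a[:,:,::-1]);k=dict(interpolation=cv2.INTER_CUBIC)
cv2.imwrite("pics/m7.png",np.hstack([cv2.resize(a[115:175,370:430],(480,480),**k),cv2.resize(a[150:210,335:395],(320,320),**k).repeat(1,0)[:480] if 0 else cv2.copyMakeBorder(cv2.resize(a[160:200,345:385],(320,320),**k),0,160,0,0,0)])[:,:,::-1])
for n in("slot","clip_mid","pointer_mid","dock_floor"):
  for r in mark_of("scene",n)[:2]: print(n,round(r["conf"],2),np.round(w("scene",r["at"]),4),px("scene",w("scene",r["at"])))
E
```

```text
t23.95 [0.5486 0.3484 0.1777] [ 1.288  1.171 -1.264] F [0.18 0.49 0.67] op 0.0699
shift mm [ 55.1  -2.7 182.1] jaw now -5.1 xaxis [ 0.007  0.014 -1.   ] yz [[0.996, -0.089], [-0.09, -0.996]]
turn about tool x deg -0.1
slot 0.74 [0.5609 0.2193 0.0487] [385.33742862 170.13657055]
slot 0.73 [0.5307 0.1701 0.0486] [366.3153624  175.32895872]
clip_mid 0.73 [ 0.6985 -0.2006 -0.0016] [349.77294093 302.93561148]
clip_mid 0.54 [0.5602 0.2177 0.0484] [384.83498148 170.42732727]
dock_floor 0.91 [0.5482 0.3442 0.0266] [400.91734789 155.93829126]
```

View pics/m7.png

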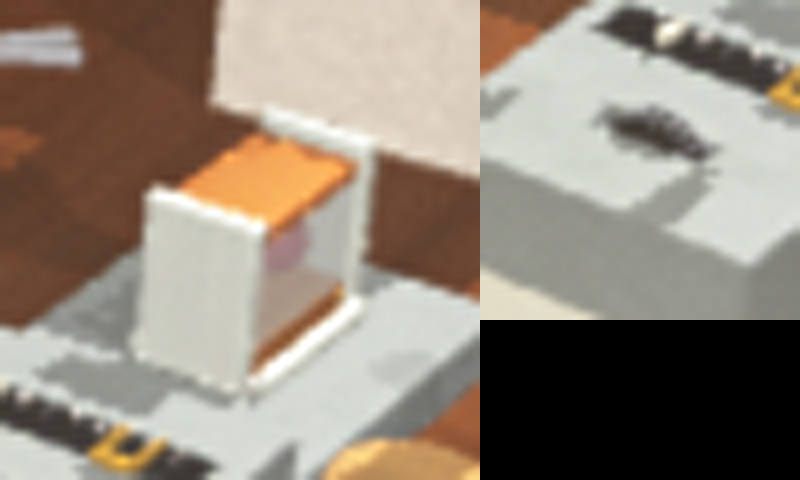

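The picture shows the block seated upright between the two end walls at crop (255,260), with the gripper clear. The wheel is dark at full-frame (367,176), with the pointer left of the clip. Now I move above the slot with the fingers shut.

arm_command --plan '[[[0, 0, 0.005, 0, -0.2, -0.1, 0.03], [0, 0, 0.01, 0, -0.3, -0.2, 0.0], [0, 0, 0.018, 0, -0.2, -0.1, 0.0], [0, 0, 0.022, 0, 0, 0, 0.0], [0, 0, 0.022, 0, 0, 0, 0.0], [0, 0, 0.022, 0, 0, 0, 0.0], [0.005, 0, 0.022, 0, 0, 0, 0.0], [0.01, 0, 0.02, 0, 0, 0, 0.0], [0.012, 0, 0.016, 0, 0, 0, 0.0], [0.012, 0, 0.01, 0, 0, 0, 0.0], [0.01, 0, 0.005, 0, 0, 0, 0.0], [0.005, 0, 0, 0, 0, 0, 0.0], [0, 0, 0, 0, 0, 0, 0.0], [0, 0, 0, 0, 0, 0, 0.0]]]'

```text
t: 25.37
tool_pos: [0.5218, 0.1606, 0.1043]
tool_rot: [1.252, 1.178, -1.303]
contact_force: [1.2, 0.0, 0.4]
opening: -0.0002
```

```bash
python3 - <<'E'
from h import *
st();go([.5300,.169,.07],-5)
E
```

```text
t25.37 [0.5218 0.1606 0.1043] [ 1.252  1.178 -1.303] F [1.2  0.03 0.42] op -0.0002
shift mm [34.   8.4 -9.6] jaw now -5.2 xaxis [-0.03  -0.011 -0.999] yz [[0.996, -0.09], [-0.09, -0.996]]
turn about tool x deg -0.2
```

arm_command --plan '[[[0.004, 0.001, -0.002, 0, 0.2, 0.6, 0], [0.007, 0.001, -0.003, 0, 0.2, 0.6, 0], [0.007, 0.001, -0.002, 0, 0.2, 0.4, 0], [0.005, 0, 0, 0, 0, 0.1, 0], [0.003, 0, 0, 0, 0, 0, 0], [0, 0, 0, 0, 0, 0, 0], [0, 0, 0, 0, 0, 0, 0]]]'

```text
t: 25.95
tool_pos: [0.5266, 0.1713, 0.0769]
tool_rot: [1.274, 1.162, -1.267]
contact_force: [-0.2, 0.6, 0.7]
opening: -0.0
```

```bash
python3 - <<'E'
from h import *
st();go([.525,.1695,.06],-5)
E
```

```text
t25.95 [0.5266 0.1713 0.0769] [ 1.274  1.162 -1.267] F [-0.24  0.65  0.67] op -0.0
shift mm [16.9 -1.6  2. ] jaw now -4.9 xaxis [ 0.007 -0.001 -1.   ] yz [[0.996, -0.085], [-0.085, -0.996]]
turn about tool x deg 0.1
```

arm_command --plan '[[[0.003, 0, 0.001, 0, 0, 0, 0], [0.004, -0.001, 0.001, 0, 0, 0, 0], [0.004, 0, 0, 0, 0, 0, 0], [0.003, 0, 0, 0, 0, 0, 0], [0.001, 0, 0, 0, 0, 0, 0], [0, 0, 0, 0, 0, 0, 0]]]'

```text
t: 26.45
tool_pos: [0.526, 0.169, 0.061]
tool_rot: [1.275, 1.161, -1.266]
contact_force: [-0.4, -0.6, -0.5]
opening: 0.0001
```

```bash
python3 - <<'E'
from h import *
st();go([.525,.1695,.057],-5)
E
```

```text
t26.45 [0.526 0.169 0.061] [ 1.275  1.161 -1.266] F [-0.37 -0.57 -0.55] op 0.0001
shift mm [ 4.  -1.1 -0.4] jaw now -4.9 xaxis [ 0.008 -0.001 -1.   ] yz [[0.996, -0.085], [-0.085, -0.996]]
turn about tool x deg 0.1
```

Now feel downward in small steps.

arm_command --plan '[[[0.0015, 0, 0, 0, 0, 0, 0], [0.0015, 0, 0, 0, 0, 0, 0], [0.001, 0, 0, 0, 0, 0, 0], [0.001, 0, 0, 0, 0, 0, 0]]]'

```text
t: 26.78
tool_pos: [0.5264, 0.169, 0.0559]
tool_rot: [1.276, 1.161, -1.266]
contact_force: [-0.4, -0.1, -0.9]
opening: 0.0001
```

```bash
python3 - <<'E'
from h import *
st()
E
```

```text
t26.78 [0.5264 0.169  0.0559] [ 1.276  1.161 -1.266] F [-0.43 -0.12 -0.87] op 0.0001
```

arm_command --plan '[[[0.001, 0, 0, 0, 0, 0, 0], [0.001, 0, 0, 0, 0, 0, 0]]]'

```text
t: 26.95
tool_pos: [0.5266, 0.169, 0.0538]
tool_rot: [1.276, 1.161, -1.265]
contact_force: [-0.1, -0.5, -0.1]
opening: -0.0004
```

arm_command --plan '[[[0.001, 0, 0, 0, 0, 0, 0], [0.001, 0, 0, 0, 0, 0, 0]]]'

```text
t: 27.12
tool_pos: [0.5267, 0.1691, 0.0518]
tool_rot: [1.276, 1.16, -1.265]
contact_force: [-0.4, 0.2, 1.2]
opening: -0.0004
```

arm_command --plan '[[[0.001, 0, 0, 0, 0, 0, 0], [0.0005, 0, 0, 0, 0, 0, 0]]]'

```text
t: 27.28
tool_pos: [0.527, 0.1691, 0.0509]
tool_rot: [1.276, 1.16, -1.265]
contact_force: [-1.7, -1.2, 4.8]
opening: -0.0002
```

Rim felt at about z = 0.052, which is 7 mm above the panel. First light stroke to +x, then lift.

arm_command --plan '[[[0.0005, 0.002, 0, 0, 0, 0, 0], [0.0002, 0.002, 0, 0, 0, 0, 0], [0.0002, 0.002, 0, 0, 0, 0, 0], [0.0002, 0.002, 0, 0, 0, 0, 0]]]'

```text
t: 27.62
tool_pos: [0.5357, 0.1683, 0.0512]
tool_rot: [1.275, 1.16, -1.265]
contact_force: [-2.2, -0.3, 2.5]
opening: 0.0002
```

arm_command --plan '[[[0.0002, 0.002, 0, 0, 0, 0, 0], [0.0002, 0.002, 0, 0, 0, 0, 0], [0.0002, 0.001, 0, 0, 0, 0, 0]]]'

```text
t: 27.87
tool_pos: [0.5419, 0.1678, 0.0509]
tool_rot: [1.276, 1.16, -1.265]
contact_force: [-1.8, 0.1, 3.6]
opening: -0.0001
```

```bash
python3 - <<'E'
from h import *
st();go([.5305,.169,.0505],-5);a=get_image("scene");cv2.imwrite("pics/s8.png",a[:,:,::-1])
def bright(i):
    h=cv2.cvtColor(i[155:185,350:395],cv2.COLOR_BGR2GRAY);return h
A=cv2.imread("pics/s7.png");B=a[:,:,::-1]
d=cv2.absdiff(bright(A),bright(B))
# pale pointer: sample brightness along strip line between pointer px (367.9,164) and clip
for I in(A,B):
    c=I[155:172,352:395].astype(int);print(c.sum(2)[3:14:1,8:32]//3)
E
```

```text
t27.87 [0.5419 0.1678 0.0509] [ 1.276  1.16  -1.265] F [-1.82  0.14  3.56] op -0.0001
shift mm [  0.3 -11.4  -0.2] jaw now -4.9 xaxis [ 0.01  -0.001 -1.   ] yz [[0.996, -0.085], [-0.085, -0.996]]
turn about tool x deg 0.1
[[115 164 200 212 211 209 208 209 209 208 208 209 208 209 210 210 210 209
  208 201 202 199 165 151]
 [192 206 210 209 209 209 210 208 207 207 208 210 209 209 209 208 204 203
  171 171 190 205 202 200]
 [213 211 180 154 171 198 204 211 208 207 208 207 206 207 204 202 168 157
  149 146 153 160 168 161]
 [210 160 100  77  84  96 126 210 206 208 209 209 206 205 172 157 144 144
  146 146 147 145 148 148]
 [159  95  62  58  58  59  65 121 153 207 220 209 209 210 203 163 151 151
  147 146 145 146 147 145]
 [ 92  62  57  60  60  59  71 175 251 240 179 131 172 206 206 202 206 202
  167 150 145 145 145 147]
 [168 116  78  62  58  55  83 201 211 173 102  82 168 187 140 168 203 210
  202 165 154 153 146 145]
 [207 199 169 115  86  68  72 150 134  91  63  64 103  99  73  87 131 145
  170 201 203 202 165 154]
 [211 210 209 204 201 137  95  98  83  64  58  60  63  62  61  80  78 
[... 645 characters left out ...]
86  59  61  62  61  60  60  60  63  60  63  61  59  62  62  62  63
   61  60  58  63  82 111]
 [ 81  60  54  56  59  60  64  66  62  60  62  65  61  61  61  63  62  62
   59  60  63  93 128 141]
 [151 102  74  57  58  63  99 117  82  66  61  60  61  61  62  64  62  61
   62  71 103 138 145 144]
 [185 179 152 104  69  83 145 144 110 101  77  63  64  64  61  61  61  60
   70 153 192 199 164 150]
 [189 190 191 181 112  90 150 123 110 143 121  76  63  61  60  60  61  60
   82 197 189 201 201 200]
 [192 191 192 189 118  89 149 106 107 155 132  80  64  59  61  61  60  59
   63 110  93 105 158 175]
 [193 191 193 190 117  90 148 105 126 158 133  80  63  60  63  59  61  58
   56  64  60  86 159 120]]
```

arm_command --plan '[[[-0.004, 0, 0, 0, 0, 0, 0], [-0.004, -0.001, 0, 0, 0, 0, 0], [0, -0.006, 0, 0, 0, 0, 0], [0, -0.006, 0, 0, 0, 0, 0], [0, -0.003, 0, 0, 0, 0, 0], [0, 0, 0, 0, 0, 0, 0], [0.002, 0, 0, 0, 0, 0, 0], [0, 0, 0, 0, 0, 0, 0]]]'

```text
t: 28.58
tool_pos: [0.5226, 0.1695, 0.0549]
tool_rot: [1.276, 1.161, -1.265]
contact_force: [0.1, 0.0, -0.1]
opening: -0.0003
```

```bash
python3 - <<'E'
from h import *
st();go([.5225,.1695,.0507],-5)
E
```

```text
t28.58 [0.5226 0.1695 0.0549] [ 1.276  1.161 -1.265] F [ 0.15  0.   -0.1 ] op -0.0003
shift mm [ 4.2 -0.2 -0. ] jaw now -4.9 xaxis [ 0.009 -0.001 -1.   ] yz [[0.996, -0.085], [-0.085, -0.996]]
turn about tool x deg 0.1
```

arm_command --plan '[[[0.0015, 0, 0, 0, 0, 0, 0], [0.0015, 0, 0, 0, 0, 0, 0], [0.0015, 0, 0, 0, 0, 0, 0], [0.0003, 0.002, 0, 0, 0, 0, 0], [0.0003, 0.002, 0, 0, 0, 0, 0], [0.0002, 0.002, 0, 0, 0, 0, 0], [0.0002, 0.002, 0, 0, 0, 0, 0], [0.0002, 0.002, 0, 0, 0, 0, 0], [0.0002, 0.002, 0, 0, 0, 0, 0], [0.0002, 0.002, 0, 0, 0, 0, 0]]]'

```text
t: 29.42
tool_pos: [0.5385, 0.1682, 0.0512]
tool_rot: [1.275, 1.161, -1.266]
contact_force: [-1.8, -0.3, 4.3]
opening: 0.0005
```

arm_command --plan '[[[-0.004, 0, 0, 0, 0, 0, 0], [-0.008, -0.004, 0, 0, 0, 0, 0], [-0.016, -0.008, 0, 0, 0, 0, 0], [-0.02, -0.012, 0, 0, 0, 0, 0], [-0.02, -0.016, 0, 0, 0, 0, 0], [-0.016, -0.016, 0, 0, 0, 0, 0], [-0.008, -0.008, 0, 0, 0, 0, 0], [0, 0, 0, 0, 0, 0, 0]]]'

```text
t: 30.08
tool_pos: [0.4704, 0.1737, 0.1459]
tool_rot: [1.275, 1.162, -1.267]
contact_force: [-0.4, -0.4, -0.0]
opening: -0.0002
```

```bash
python3 - <<'E'
from h import *
st();go([.5225,.1695,.0549],-5)
a=get_image("scene");b=get_image("top")
cv2.imwrite("pics/s9.png",a[:,:,::-1]);cv2.imwrite("pics/t9.png",b[:,:,::-1]);k=dict(interpolation=cv2.INTER_CUBIC)
cv2.imwrite("pics/m9.png",np.hstack([cv2.resize(a[145:195,350:400],(400,400),**k),cv2.resize(b[165:215,222:272],(400,400),**k)])[:,:,::-1])
E
```

```text
t30.08 [0.4704 0.1737 0.1459] [ 1.275  1.162 -1.267] F [-0.39 -0.36 -0.03] op -0.0002
shift mm [91.4 51.6 -0.3] jaw now -4.9 xaxis [ 0.007 -0.001 -1.   ] yz [[0.996, -0.086], [-0.086, -0.996]]
turn about tool x deg 0.1
```

View pics/m9.png

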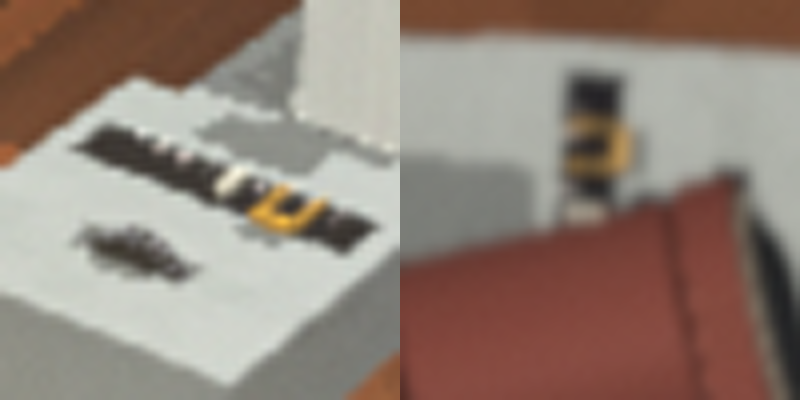

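The picture shows the pale pointer moved to crop (235,180) in the scene view and (587,213) in the top view. The clip prongs are at (268,195) and (317,208) in the scene view, centred at (590,146) in the top view.

```bash
python3 - <<'E'
from fit import *
X=np.array([.996,-.087,0])
a=ray("scene",*S(235,180,8,350,145),.048)@X
for p in((293,203),(268,195),(317,208)): print((ray("scene",*S(*p,8,350,145),.048)@X-a)*1e3)
t=ray("top",*S(187,213,8,222,165),.048)@X
for y in(125,165,146): print("top",(ray("top",*S(190,y,8,222,165),.048)@X-t)*1e3)
i=cv2.imread("pics/s9.png")
E
```

```text
23.103015056044395
13.841284986684578
31.058657968494717
top 32.37219310287054
top 17.679337405548612
top 24.656591178025543
```

arm_command --plan '[[[0.004, 0.004, 0, 0, 0, 0, 0], [0.01, 0.01, 0, 0, 0, 0, 0], [0.016, 0.012, 0, 0, 0, 0, 0], [0.016, 0.01, 0, 0, 0, 0, 0], [0.014, 0.006, 0, 0, 0, 0, 0], [0.01, 0.003, 0, 0, 0, 0, 0], [0.006, 0, 0, 0, 0, 0, 0], [0.002, 0, 0, 0, 0, 0, 0], [0, 0, 0, 0, 0, 0, 0], [0, 0, 0, 0, 0, 0, 0]]]'

```text
t: 31.02
tool_pos: [0.5181, 0.1666, 0.0514]
tool_rot: [1.268, 1.167, -1.282]
contact_force: [-1.1, 0.5, 0.1]
opening: -0.0001
```

```bash
python3 - <<'E'
from h import *
st();go([.525,.1695,.0547],-5)
E
```

```text
t31.02 [0.5181 0.1666 0.0514] [ 1.268  1.167 -1.282] F [-1.09  0.49  0.08] op -0.0001
shift mm [-3.4  6.6 -3.4] jaw now -5.1 xaxis [-0.007 -0.004 -1.   ] yz [[0.996, -0.089], [-0.089, -0.996]]
turn about tool x deg -0.1
```

arm_command --plan '[[[-0.003, 0, -0.001, 0, 0, 0.3, 0], [-0.001, 0.002, -0.001, 0, 0.2, 0.2, 0], [0, 0.003, -0.001, 0, 0, 0, 0], [0, 0.001, 0, 0, 0, 0, 0], [0, 0, 0, 0, 0, 0, 0], [0, 0, 0, 0, 0, 0, 0]]]'

```text
t: 31.52
tool_pos: [0.5269, 0.1701, 0.0595]
tool_rot: [1.279, 1.159, -1.267]
contact_force: [-1.1, 0.1, 0.9]
opening: -0.0002
```

```bash
python3 - <<'E'
from h import *
st();go([.525,.1695,.0547],-5)
E
```

```text
t31.52 [0.5269 0.1701 0.0595] [ 1.279  1.159 -1.267] F [-1.06  0.14  0.94] op -0.0002
shift mm [ 4.8 -1.9  0.8] jaw now -5.1 xaxis [ 0.009  0.    -1.   ] yz [[0.996, -0.088], [-0.088, -0.996]]
turn about tool x deg -0.1
```

Lower to the rim with a small back shift, then check before the stroke.

arm_command --plan '[[[0.002, -0.001, 0, 0, 0, 0, 0], [0.002, -0.002, 0, 0, 0, 0, 0], [0.001, 0, 0, 0, 0, 0, 0], [0, 0, 0, 0, 0, 0, 0]]]'

```text
t: 31.85
tool_pos: [0.5239, 0.1705, 0.0545]
tool_rot: [1.279, 1.159, -1.266]
contact_force: [0.7, 0.2, 0.1]
opening: 0.0
```

arm_command --plan '[[[0.001, 0, 0, 0, 0, 0, 0], [0.001, 0, 0, 0, 0, 0, 0], [0.001, 0, 0, 0, 0, 0, 0]]]'

```text
t: 32.1
tool_pos: [0.5237, 0.1705, 0.0511]
tool_rot: [1.279, 1.159, -1.266]
contact_force: [-0.3, -0.5, 2.3]
opening: -0.0002
```

arm_command --plan '[[[0.0004, 0.002, 0, 0, 0, 0, 0], [0.0003, 0.002, 0, 0, 0, 0, 0], [0.0002, 0.002, 0, 0, 0, 0, 0], [0.0002, 0.002, 0, 0, 0, 0, 0], [0.0002, 0.002, 0, 0, 0, 0, 0]]]'

```text
t: 32.52
tool_pos: [0.5344, 0.1696, 0.0513]
tool_rot: [1.278, 1.16, -1.267]
contact_force: [-2.9, -0.5, 2.8]
opening: 0.0002
```

arm_command --plan '[[[-0.004, 0, 0, 0, 0, 0, 0], [-0.003, -0.002, 0, 0, 0, 0, 0], [0, -0.005, 0, 0, 0, 0, 0], [0, -0.003, 0, 0, 0, 0, 0], [0, -0.001, 0, 0, 0, 0, 0], [0, 0, 0, 0, 0, 0, 0], [0.002, 0, 0, 0, 0, 0, 0], [0, 0, 0, 0, 0, 0, 0]]]'

```text
t: 33.18
tool_pos: [0.5222, 0.1706, 0.0551]
tool_rot: [1.279, 1.159, -1.266]
contact_force: [0.7, 0.2, -0.7]
opening: -0.0
```

arm_command --plan '[[[0.0015, 0, 0, 0, 0, 0, 0], [0.0015, 0, 0, 0, 0, 0, 0], [0.0012, 0, 0, 0, 0, 0, 0], [0.0004, 0.002, 0, 0, 0, 0, 0], [0.0003, 0.002, 0, 0, 0, 0, 0], [0.0002, 0.002, 0, 0, 0, 0, 0], [0.0002, 0.002, 0, 0, 0, 0, 0], [0.0002, 0.002, 0, 0, 0, 0, 0]]]'

```text
t: 33.85
tool_pos: [0.5334, 0.1697, 0.0514]
tool_rot: [1.278, 1.16, -1.267]
contact_force: [-2.2, 0.1, 3.2]
opening: 0.0
```

arm_command --plan '[[[-0.004, 0, 0, 0, 0, 0, 0], [-0.008, -0.004, 0, 0, 0, 0, 0], [-0.016, -0.012, 0, 0, 0, 0, 0], [-0.02, -0.02, 0, 0, 0, 0, 0], [-0.02, -0.024, 0, 0, 0, 0, 0], [-0.016, -0.024, 0, 0, 0, 0, 0], [-0.008, -0.016, 0, 0, 0, 0, 0], [0, 0, 0, 0, 0, 0, 0]]]'

```text
t: 34.52
tool_pos: [0.4289, 0.1785, 0.1463]
tool_rot: [1.28, 1.159, -1.268]
contact_force: [0.1, -0.8, -0.1]
opening: 0.0
```

```bash
python3 - <<'E'
from h import *
st();go([.5225,.1695,.06],-5)
a=get_image("scene");b=get_image("top")
cv2.imwrite("pics/s10.png",a[:,:,::-1]);cv2.imwrite("pics/t10.png",b[:,:,::-1]);k=dict(interpolation=cv2.INTER_CUBIC)
cv2.imwrite("pics/m10.png",np.hstack([cv2.resize(a[145:195,350:400],(400,400),**k),cv2.resize(b[165:215,222:272],(400,400),**k)])[:,:,::-1])
E
```

```text
t34.52 [0.4289 0.1785 0.1463] [ 1.28   1.159 -1.268] F [ 0.07 -0.79 -0.07] op 0.0
shift mm [87.1 93.3  0.6] jaw now -5.2 xaxis [ 0.009  0.    -1.   ] yz [[0.996, -0.09], [-0.09, -0.996]]
turn about tool x deg -0.2
```

View pics/m10.png

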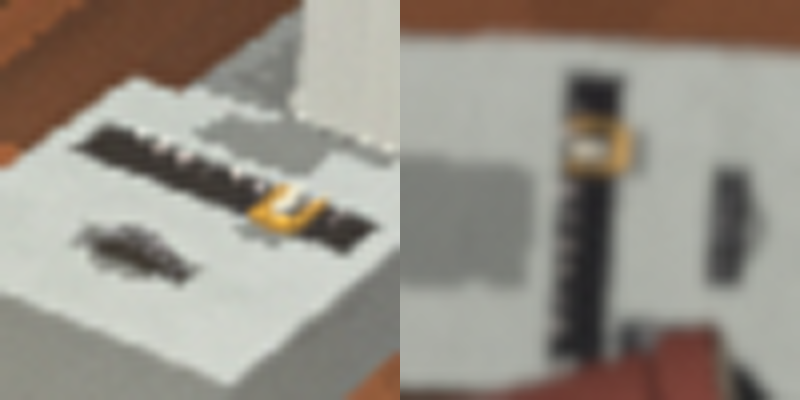

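The pointer now stands between the prongs: in the top crop it is at (588,150), with the prongs at y≈125 and 170. One last whole-scene look.

View pics/s10.png

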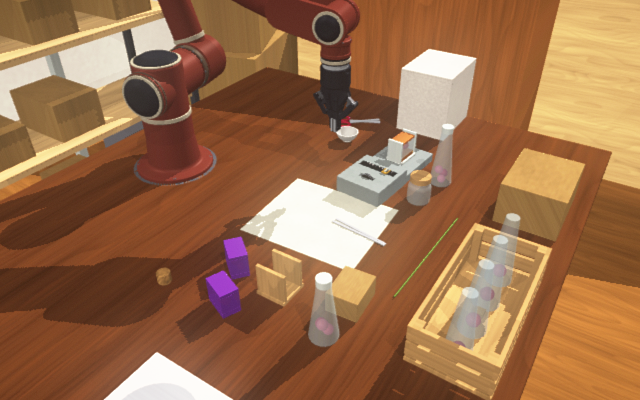

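The block stands in the bay at (402,147), the bystanders are where they were, and the gripper is clear in the air. Handing in.

```bash
python3 -c "
from h import *
finish_job();st()"
```

```text
the job is handed in; nothing more can be done
the job is handed in; nothing more can be done
```

The job is done and handed in at about 34.6 s of the 72 s allowed.

- **Block:** I lifted it from the rack by its narrow ends and stood it upright on the paper. After letting go, I took it again by its broad faces and set it in the display bay. It touched down at the expected height with about 6 N. The pictures after release show it upright between the end walls.
- **Wheel:** I felt the rim about 7 mm above the panel and rolled it with four light strokes of the shut fingers, at about 2–5 N.
- **Last checks:** The pointer stands between the clip's prongs, within about 1 mm of the middle in the top view; the scene view agrees. By eye, the bystanders and the purple look-alikes are where they were. The gripper was clear of everything and its force reading was about zero.
- **Disagreements:** The networks mislabelled several things: they gave the purple look-alikes as the block and once gave the clip as the slot. I used my own fits for the final placing instead. Moves often overshot by a few millimetres, and by up to about 20 mm during the large turns and travel moves, so I measured again before each contact.

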